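# Release the latched mode key

## Robot

A 7-joint arm with a two-finger parallel gripper is mounted at the origin on a cart in front of the work surface, level with it; the furniture and walls round the work are solid. World frame = base frame: x ahead of the robot, y to its left, z up, the work surface at z = 0. Lengths are in m, angles in degrees, forces in N, time in s.
With the tool pointing down it reaches from about 0.425 to 0.875 m from the base axis. Payload 8.4 kg.
Tool frame: the origin (TCP) lies midway between the tips of the shut fingers; the grasp point (between the pads) lies 19 mm behind it; z points along the fingers, y is the direction in which the jaws open and shut (so a half turn about z gives the same grasp; the last joint's range is limited). The gripper opens to 87 mm and grips with 3 to 60 N. Pads are 19 mm wide; open, the fingers measure 117 mm over their backs; the gripper's body (75 mm by 190 mm) begins 51 mm behind the grasp point.
Start: joints at [-74.496, 19.091, 2.286, 83.961, -0.768, 76.965, -3.352], TCP at [0.235, 0.606, 0.197] pointing down, gripper open.
Joint ranges: [-147.57, 147.57], [-21.85, 119.76], [-74.77, 79.35], [14.55, 137.4], [-85.83, 265.84], [4.83, 119.75], [-152.11, 152.11]. Speed limits (degrees/s): [127.2, 127.2, 159.86, 159.86, 180, 180, 180].

## Interface

Orientations are given as [roll, pitch, yaw] about the fixed x, y, z axes, in that order (R = Rz(yaw) Ry(pitch) Rx(roll)).
In Python, from station import * gives the robot as it stands. The module is installed in compiled form; this text tells all that it offers.
- The arm moves only by the shell command python3 -m crank 'ROWS' [FORCE]. ROWS is JSON, one flat list of numbers, 7 for each row, row after row: the closure, from 0 (fully open) to 1 (shut), then the shift along the world's x, y, z normalised to -1 to 1, where 1 is 2.5 cm, then the turn, a rotation vector about the world's x, y, z normalised to -1 to 1, where 1 is 5 degrees. A call has 1 to 12 rows; each row shifts and turns the commanded pose from where the row before left it; what a row does not reach is not made up. A row lasts 1/12 s, in which the tool goes at most 41.7 mm and 7.16 degrees, less where a joint would pass 70% of its speed; a pose out of reach is approached as far as the arm can. A call with a number of a shift or a turn outside -1 to 1 is refused whole. A call with a gripper value outside its range is refused whole. The fingers move at their own pace and stop on an object; FORCE is the grip in N (left out, the last holds). Time passes only in rows, so rows that do not move let the fingers close. It gives the time, the measured TCP pose, the force and the opening at its end, in the units of the state.
- read_state(): the state, without advancing time (a new reading comes with each control period).
- get_image(name): name is "scene" or "side" or "wrist"; returns the picture (420x560x3 uint8, red, green, blue); there is no depth.
- camera_info(name): a dict with "fx", "fy", "cx", "cy" (pixels), "k1" (the pictures are not rectified: a ray, as slopes to the right and down, at radius r is drawn at 1 + k1 r^2 times it, then the intrinsics apply), "rvec" (rotation vector, rad) and "tvec" (3), from world to camera coordinates, as OpenCV has them. Camera axes: x right, y down, z forward; pixel columns grow to the right and rows downward; lengths in m; the calibration is good to about 2 mm. A picture is of the moment at which its call begins: read the wrist's pose just before it. camera_info takes no time and is no camera call; for the wrist camera it gives the pose at the moment of the call.
- sign_off(): hands the job in, once; it reports no verdict.
Trained networks look in the newest picture that a camera, given by its name, has taken for a name from the list of things; names that differ only in an ending like _2 or _b are one class to them, and where a whole thing is asked for, a point or a joint stands for the part that bears it (a point fixed in the world has none). Each returns a list of dicts, best first, with "conf" (0 to 1); they miss things now and then, are a little off and sometimes report something else, mostly with a low value. They report only what shows in the picture. A call takes as long as a camera call.
- spot_in(camera, query): "extent" ([centre column, centre row, width, height] in pixels, round what is visible of it).
- cut_out(camera, query): "mask" (420x560 bool, what is visible of it) and "extent" ([centre column, centre row, width, height] in pixels, round what is visible of it).
The state is a dict: "time_s": time; "q": joint angles; "qd": joint speeds; "tau": joint torques, N m; "tool_pos": TCP position; "tool_rot": TCP orientation; "force": force on the tool from outside, world axes, zero at the start; "torque": the same for the moment, N m; "opening": finger opening in m.
Only numpy, scipy, OpenCV 4.12 (cv2) and the standard library are available. Lean on these libraries where they do the work, as an engineer would, in place of code of your own. Each camera call takes 0.05 s, during which the arm holds its last target.

## Task

One of the four identical white keys on the grey selector box is latched down, though their uneven heights do not show which; light taps with the fingertips will tell, for it is the one that does not give. Press that key firmly all the way down and let go, so that it springs up released. Do not press in any of the other keys beyond a light tap, and leave the vial, the lens and the lens cap where they stand.

Things in the scene. Friction and masses are not known exactly. Their poses are not given: they have to be found in the camera images.
- mode_box: grey selector box, 90 (x) x 210 (y) x 50 mm, fixed on legs over a thin mat, its underside 2 to 27 mm above the bench; origin: centre of the underside, x away from the robot, y along the keys. 2 mm high frame round each key. Four keys at x = 0, y = -67.5, -22.5, 22.5, 67.5 mm move straight down; tops 64 to 68 mm above the underside at the start, unevenly, so height does not tell the latched one.
- key_p_top (a point): middle of the top face of one of the four identical white 26 x 26 mm keys, moving with it; the names stand in no fixed order and any may be the latched one. Any key that is up yields to the lightest touch and springs back: 0.65 N to start, 0.8 N more per mm; 6 mm down (5.4 N) counts as pressed in.
- key_q_top (a point): middle of the top face of one of the four identical white 26 x 26 mm keys, moving with it; the names stand in no fixed order and any may be the latched one. The latched key, whichever it is, does not give below about 7 N; pressed 7 mm down (about 10 N; stop at 8.5 mm) its catch lets go, and once let go it stands nearly 4 mm higher than when latched. Let go earlier, it stays latched.
- key_r_top (a point): middle of the top face of one of the four identical white 26 x 26 mm keys, moving with it; the names stand in no fixed order and any may be the latched one. Any key that is up yields to the lightest touch and springs back: 0.65 N to start, 0.8 N more per mm; 6 mm down (5.4 N) counts as pressed in.
- key_s_top (a point): middle of the top face of one of the four identical white 26 x 26 mm keys, moving with it; the names stand in no fixed order and any may be the latched one. The latched key, whichever it is, does not give below about 7 N; pressed 7 mm down (about 10 N; stop at 8.5 mm) its catch lets go, and once let go it stands nearly 4 mm higher than when latched. Let go earlier, it stays latched.
- key_p_contact (a point): switch contact hidden in the box, 20 mm under the top of key_p at the start: it goes down and up with its key if that key is up; under the latched key it is closed already and stays where it is. Serves the judge only.
- key_q_contact (a point): switch contact hidden in the box, 20 mm under the top of key_q at the start: it goes down and up with its key if that key is up; under the latched key it is closed already and stays where it is. Serves the judge only.
- key_r_contact (a point): switch contact hidden in the box, 20 mm under the top of key_r at the start: it goes down and up with its key if that key is up; under the latched key it is closed already and stays where it is. Serves the judge only.
- key_s_contact (a point): switch contact hidden in the box, 20 mm under the top of key_s at the start: it goes down and up with its key if that key is up; under the latched key it is closed already and stays where it is. Serves the judge only.
- vial: loose glass sample vial with a black cap, 22 mm across, 50 mm tall, upright on the bench near the left (+y) end of the box; origin at the centre of its underside. To be left alone.
- lens: loose black spare lens, 35 mm across, 50 mm tall, upright on the bench near the right (-y) end of the box; origin at the centre of its underside. To be left alone.
- cap: loose black round lens cap, 45 mm across, 12 mm high, flat on the bench between the box and the robot; origin at the centre of its underside. To be left alone.

How it is judged:
By the outcome, as a careful person would: the job done as asked, in the order asked, and still so for the second after the job is handed in, with the robot touching nothing.
It also fails if it takes over 48 s, if anything falls off the work surface, if the arm or the gripper's body presses on something with over 40 N, if the wrist force passes 120 N, or if a joint passes its speed limit or range.

## Working session

There is one attempt and no reset: what is moved stays moved. The work goes in short steps, Python scripts to look and compute and a shell command to move; the robot and the scene stay as the last step left them, time stands still between calls to the robot, and variables do not carry over. Pictures are saved under pics/ and viewed, and the job is handed in when it is done.

```bash
mkdir -p pics; python3 - <<'E'
from station import *
import cv2
s=read_state();print(s)
for n in("scene","side"):
    im=get_image(n);cv2.imwrite(f"pics/{n}0.png",im[:,:,::-1])
    print(n,camera_info(n))
    for q in("mode_box","key_p_top","vial","lens","cap"):
        print(q,[(d["conf"],d["extent"]) for d in spot_in(n,q)][:5])
E
```

```text
{'time_s': 0.0, 'q': array([-74.49602531,  19.13041345,   2.28267152,  84.01312172,
        -0.76830486,  76.96481522,  -3.35121914]), 'qd': array([-0.00451506, -0.05803711, -0.02954964,  0.03124466, -0.02883415,
        0.01655151, -0.0099416 ]), 'tau': array([-7.76023608e-04, -6.56341982e+01,  1.33443173e+00, -4.03819692e+01,
       -6.00141403e-02,  4.43435786e-02,  1.15379939e-04]), 'tool_pos': array([0.23474423, 0.60556789, 0.19595639]), 'tool_rot': array([-1.79907007e+02,  5.12087010e-03,  1.58813560e+02]), 'force': array([-0.72037306,  0.36167527, -0.05352755]), 'torque': array([ 0.00301945,  0.07845189, -0.07308553]), 'opening': 0.08701444153325996}
scene {'fx': 428.5133481492377, 'fy': 428.5133481492377, 'cx': 282.4358143048265, 'cy': 216.73872366465153, 'k1': 0.01690986215287933, 'rvec': array([ 0.7171083 , -2.42757212,  1.37157733]), 'tvec': array([0.37131268, 0.22706774, 0.65766063])}
mode_box [(0.78, [301.4, 216.6, 92.8, 64.5])]
key_p_top [(0.56, [281.7, 211.9, 15.6, 12.9])]
vial [(0.58, [259.6, 244.9, 12.1, 25.9])]
lens [(0.53, [349.6, 195.7, 15.9, 27.2])]
cap [(0.64, [328.7, 239.2, 21.0, 10.4]), (0.36, [299.4, 215.0, 91.0, 64.6])]
side {'fx': 412.52963705183805, 'fy': 412.52963705183805, 'cx': 275.3450836633476, 'cy': 212.20210430678446, 'k1': 0.004647137576962336, 'rvec': array([ 2.02161291,  0.06873684, -0.04834624]), 'tvec': array([-0.44221374,  0.06626363,  0.94946957])}
mode_box [(0.86, [291.9, 278.6, 81.0, 95.8])]
key_p_top [(0.52, [298.2, 239.4, 17.5, 14.8])]
vial [(0.63, [297.7, 239.6, 20.0, 9.2]), (0.55, [301.7, 228.8, 10.4, 8.0]), (0.36, [281.6, 278.0, 21.1, 12.3])]
lens [(0.82, [255.9, 329.4, 19.4, 39.2])]
cap [(0.77, [248.7, 280.7, 14.5, 14.4])]
```

```bash
python3 - <<'E'
import cv2
a=cv2.imread("pics/scene0.png")[150:290,210:400];b=cv2.imread("pics/side0.png")[200:370,200:390]
cv2.imwrite("pics/a0.png",cv2.resize(a,None,fx=4,fy=4,interpolation=cv2.INTER_CUBIC))
cv2.imwrite("pics/b0.png",cv2.resize(b,None,fx=3.5,fy=3.5,interpolation=cv2.INTER_CUBIC))
E
```

```text
(no output)
```

View pics/a0.png

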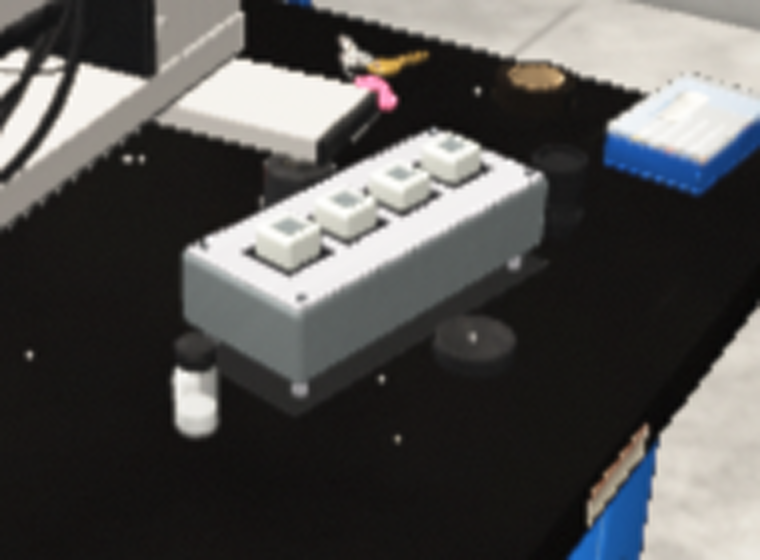

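View pics/b0.png

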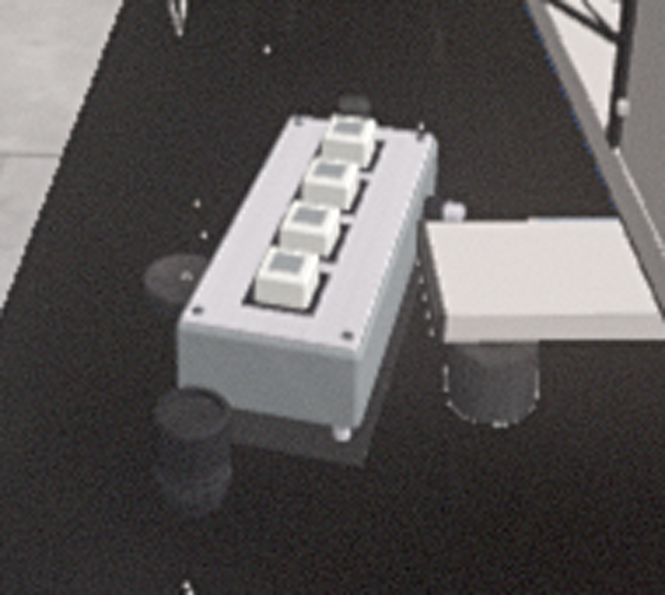

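View pics/side0.png

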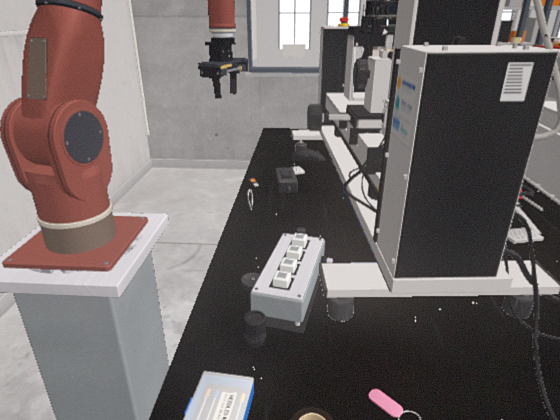

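```bash
cat > h.py <<'E'
from station import *
import numpy as np, cv2
from scipy.optimize import least_squares
def proj(P,c):
    R=cv2.Rodrigues(c["rvec"])[0];p=np.atleast_2d(P)@R.T+c["tvec"];a=p[:,:2]/p[:,2:]
    a=a*(1+c["k1"]*(a**2).sum(1,keepdims=True))
    return a*[c["fx"],c["fy"]]+[c["cx"],c["cy"]]
E
cat > fit.py <<'E'
from h import *
cs,cd=camera_info("scene"),camera_info("side")
S=lambda l:np.array(l)/4+[210,150]-.4
D=lambda l:np.array(l)/3.5+[200,200]-.4
# corners: (-x,+y),(+x,+y),(+x,-y),(-x,-y)
sc=S([(302,309),(184,250),(433,128),(547,175)]); 
sd=D([(293,116),(438,136),(359,349),(180,323)])
ks=S([(290,228),(345,201),(401,175),(453,148)]); kd=D([(350,129),(332,173),(311,217),(289,266)])
C=np.array([(-45,105,50),(45,105,50),(45,-105,50),(-45,-105,50)])/1e3
def model(p):
    c,s=np.cos(p[3]),np.sin(p[3]);R=np.array([[c,-s,0],[s,c,0],[0,0,1]])
    K=np.array([(0,y/1e3,.066+d) for y,d in zip((67.5,22.5,-22.5,-67.5),p[4:8])])
    return C@R.T+p[:3],K@R.T+p[:3]
def res(p):
    c,k=model(p)
    return np.r_[(proj(c,cs)-sc).ravel(),(proj(c,cd)-sd).ravel(),(proj(k,cs)-ks).ravel(),(proj(k,cd)-kd).ravel(),p[4:]/.002,(p[2]-.0145)/.007]
r=least_squares(res,[.6,0,.015,0,0,0,0,0]);print(r.x[:3],np.degrees(r.x[3]),r.x[4:]*1e3);print(r.fun.reshape(-1)[:32].reshape(-1,2).round(1).tolist());print(model(r.x)[1].round(4))
E
python3 fit.py
```

```text
[ 0.48416771 -0.15332197  0.0117667 ] -11.603368308007276 [ 0.33806184 -0.8137712  -0.92620833 -0.63336566]
[[-0.0, 1.3], [-0.9, -0.2], [0.0, -0.4], [1.3, 0.3], [-0.9, -0.6], [0.8, -0.7], [1.5, 1.6], [-1.3, -0.2], [-0.0, 0.1], [0.6, 0.0], [0.1, -0.2], [-0.1, -0.0], [0.3, 0.1], [0.1, -0.5], [0.3, -0.3], [0.1, -0.3]]
[[ 0.4977 -0.0872  0.0781]
 [ 0.4887 -0.1313  0.077 ]
 [ 0.4796 -0.1754  0.0768]
 [ 0.4706 -0.2194  0.0771]]
```

View pics/scene0.png

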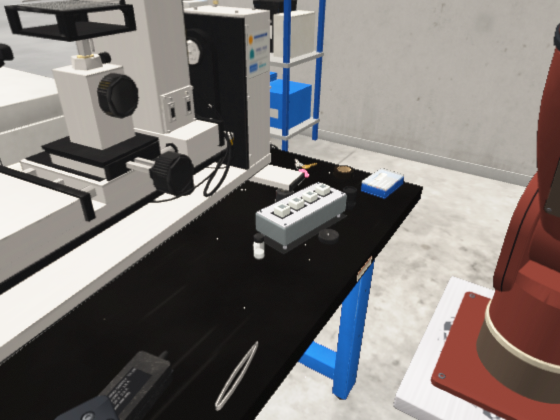

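```bash
python3 - <<'E'
from h import *
for n in("scene","side"):
    im=get_image(n)[:,:,::-1].copy();c=camera_info(n)
    for x in(.3,.45,.5,.55,.6,.65,.7):
        for y in(-.3,-.2,-.1,0,.1,.2,.3,.4):
            u=proj([x,y,.0],c)[0]
            cv2.circle(im,tuple(int(v) for v in u),1,(0,0,255) if y else (0,255,0),-1)
    cv2.imwrite(f"pics/grid_{n}.png",im[100:400,100:500] if n=="scene" else im[100:400,150:550])
E
```

```text
(no output)
```

View pics/grid_scene.png

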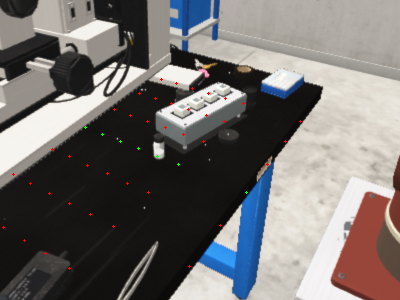

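View pics/grid_side.png

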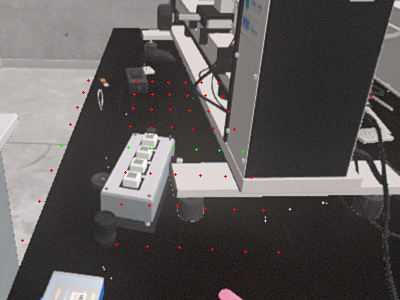

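```bash
python3 -m crank '[1,0.55,-1,0,0,0,0.16,1,0.55,-1,0,0,0,0.16,1,0.55,-1,0,0,0,0.16,1,0.55,-1,0,0,0,0.16,1,0.55,-1,0,0,0,0.16,1,0.55,-1,0,0,0,0.16,1,0.55,-1,0,0,0,0.16,1,0.55,-1,0,0,0,0.16,1,0.55,-1,0,0,0,0.16,1,0.55,-1,0,0,0,0.16,1,0.55,-1,0,0,0,0.16,1,0.55,-1,0,0,0,0.16]' 10
```

```text
time_s: 1.7
tool_pos: [0.4005, 0.3048, 0.1971]
tool_rot: [180.0, 0.0, 168.4]
force: [0.9, 0.3, -0.1]
opening: 0.0149
```

```bash
python3 -m crank '[1,0.25,-1,0,0,0,0,1,0.25,-1,0,0,0,0,1,0.25,-1,0,0,0,0,1,0.25,-1,0,0,0,0,1,0.25,-1,0,0,0,0,1,0.25,-1,0,0,0,0,1,0.25,-1,0,0,0,0,1,0.25,-1,0,0,0,0,1,0.25,-1,0,0,0,0,1,0.25,-1,0,0,0,0,1,0.25,-1,0,0,0,0,1,0.25,-1,0,0,0,0]' && python3 -m crank '[1,0.22,-0.92,0,0,0,0,1,0.22,-0.92,-0.4,0,0,0,1,0.22,-0.92,-0.6,0,0,0,1,0.22,-0.92,-0.6,0,0,0,1,0,0,-0.5,0,0,0,1,0,0,0,0,0,0,1,0,0,0,0,0,0]'
python3 - <<'E'
from h import *
im=get_image("wrist");cv2.imwrite("pics/w1.png",im[:,:,::-1])
im=get_image("scene");cv2.imwrite("pics/s1.png",cv2.resize(im[120:290,200:400,::-1],None,fx=3.5,fy=3.5))
im=get_image("side");cv2.imwrite("pics/d1.png",cv2.resize(im[180:370,190:390,::-1],None,fx=3,fy=3))
print(camera_info("wrist"),read_state())
E
```

```text
time_s: 2.7
tool_pos: [0.4751, 0.0047, 0.1971]
tool_rot: [180.0, 0.0, 168.4]
force: [0.5, 0.9, -0.4]
opening: 0.0005
time_s: 3.28
tool_pos: [0.4965, -0.0857, 0.1442]
tool_rot: [-180.0, -0.1, 168.4]
force: [-0.5, 0.0, -0.2]
opening: 0.0008
{'fx': 353.41879920697926, 'fy': 353.41879920697926, 'cx': 276.88504555480125, 'cy': 212.14481108779222, 'k1': 0.0090865000545884, 'rvec': array([-2.23812772, -1.82869919, -0.28374491]), 'tvec': array([-0.01512689, -0.50236827,  0.18883776])} {'time_s': 3.4333, 'q': array([-32.13145226,   3.72553431,  38.7713977 , 109.45026696,
        -2.55899228,  67.5927525 ,  86.04459391]), 'qd': array([ 0.02349987, -0.15214099,  0.13835045, -0.00912033, -0.03324153,
       -0.22246168,  0.20799632]), 'tau': array([ 2.49941815e-01, -3.25010240e+01,  1.85151715e+00, -3.79733670e+01,
        5.73907373e-02,  9.31237545e-02, -9.49194655e-03]), 'tool_pos': array([ 0.49749624, -0.0851005 ,  0.14529006]), 'tool_rot': array([1.79960352e+02, 6.76957216e-02, 1.68490685e+02]), 'force': array([-0.76792835,  0.38987793,  0.29647623]), 'torque': array([0.01352703, 0.01418622, 0.01591591]), 'opening': 0.0003585756516443779}
```

View pics/w1.png

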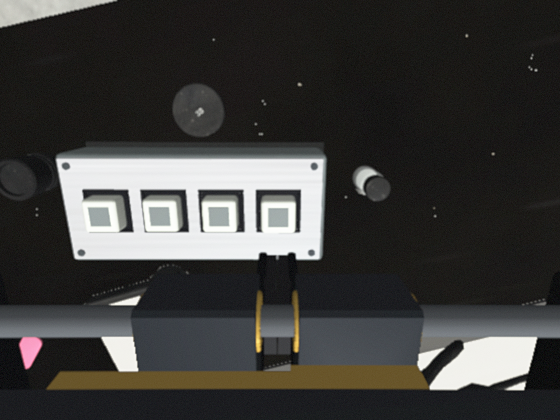

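View pics/s1.png

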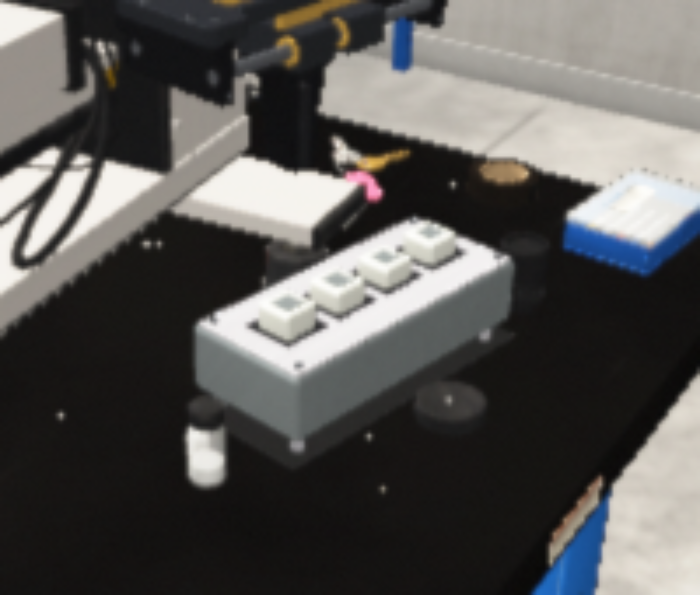

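View pics/d1.png

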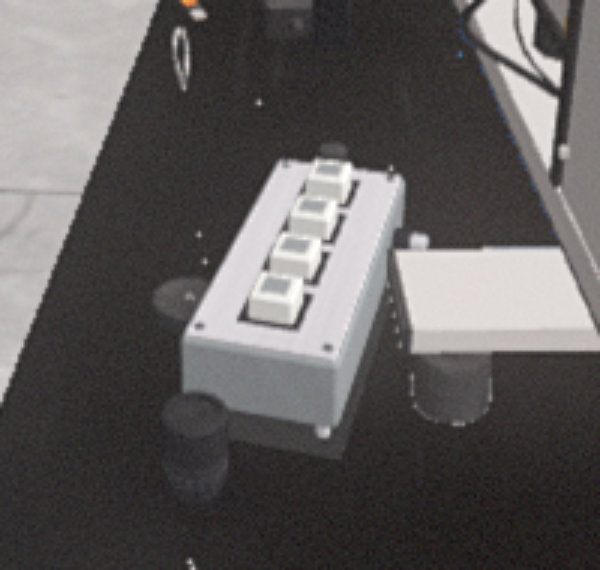

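```bash
python3 - <<'E'
from h import *
c=camera_info("wrist");R=cv2.Rodrigues(c["rvec"])[0];print("cam pos",-R.T@c["tvec"],"axis",R[2])
im=get_image("side");cv2.imwrite("pics/d2.png",im[:,:,::-1])
for n in("wrist","scene","side"):
    c=camera_info(n);print(n,proj([[.4975,-.0851,.1453],[.4977,-.0872,.0781],[0.4887,-0.1313,.077],[.4796,-.1754,.0768],[.4706,-.2194,.0771]],c).round(1).tolist())
E
```

```text
cam pos [ 0.41619903 -0.06931723  0.3320179 ] axis [ 0.29662176 -0.05998391 -0.95310937]
wrist [[278.1, 251.2], [275.1, 215.7], [215.8, 215.2], [156.5, 214.9], [96.8, 215.0]]
scene [[282.1, 178.4], [282.1, 206.7], [296.4, 199.9], [310.0, 193.1], [322.7, 186.6]]
side [[300.6, 204.9], [299.9, 236.6], [294.6, 248.6], [288.7, 261.4], [282.2, 275.3]]
```

View pics/d2.png

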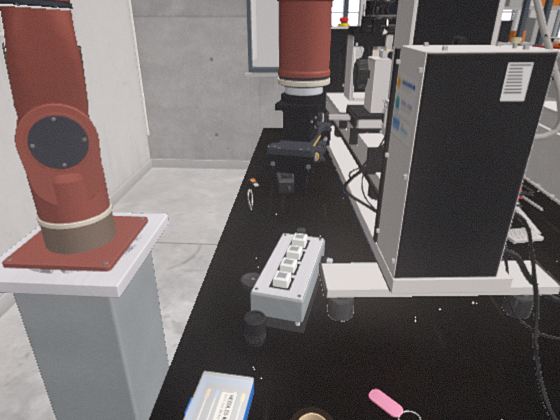

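```bash
python3 -m crank '[1,0,0,-0.6,0,0,0,1,0,0,-0.6,0,0,0,1,0,0,-0.6,0,0,0,1,0,0,-0.4,0,0,0,1,0,0,0,0,0,0,1,0,0,0,0,0,0,1,0,0,0,0,0,0]'; python3 - <<'E'
from h import *
im=get_image("scene");cv2.imwrite("pics/s3.png",cv2.resize(im[160:260,240:360,::-1],None,fx=6,fy=6,interpolation=2))
im=get_image("side");cv2.imwrite("pics/d3.png",cv2.resize(im[180:310,230:350,::-1],None,fx=4.5,fy=4.5,interpolation=2))
E
```

```text
time_s: 4.07
tool_pos: [0.4976, -0.0859, 0.0903]
tool_rot: [180.0, 0.1, 168.4]
force: [-0.1, 0.6, -0.4]
opening: 0.0005
```

View pics/s3.png

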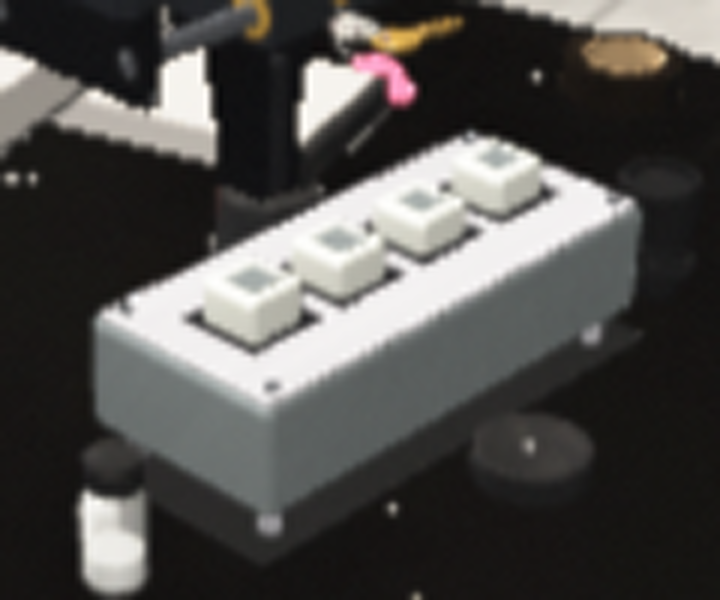

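View pics/d3.png

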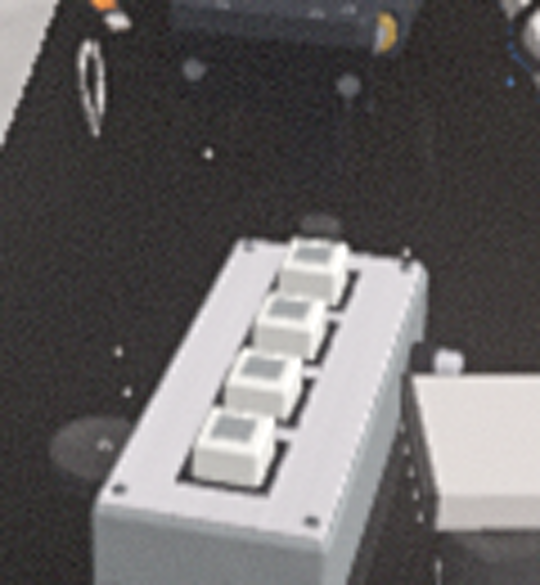

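```bash
python3 - <<'E'
from h import *
a=cv2.imread("pics/scene0.png").astype(float)
b=get_image("scene")[:,:,::-1].astype(float)
c=camera_info("scene")
print(proj([read_state()["tool_pos"]],c))
f=lambda i:cv2.resize(np.clip(i[160:260,240:330]*4,0,255),None,fx=4.4,fy=4.4,interpolation=2)
cv2.imwrite("pics/e.png",np.hstack([f(a),f(b)]))
E
```

```text
[[281.92245023 201.96923429]][ WARN:0@0.887] global loadsave.cpp:1063 imwrite_ Unsupported depth image for selected encoder is fallbacked to CV_8U.
```

View pics/e.png

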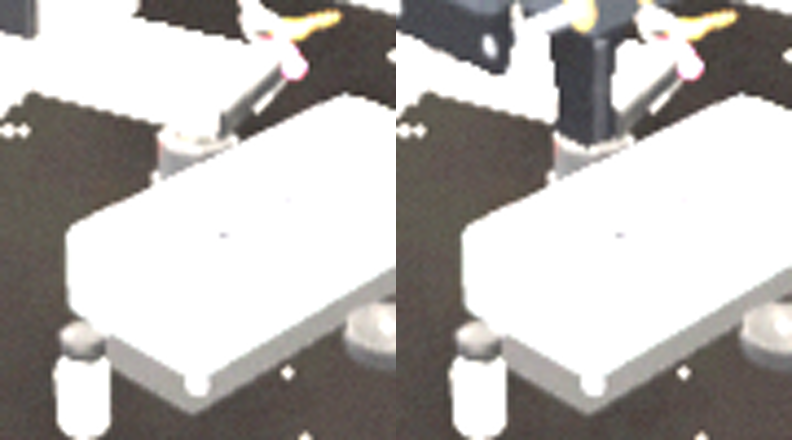

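```bash
python3 - <<'E' 2>/dev/null
from h import *
a=cv2.imread("pics/side0.png").astype(float)
b=get_image("side")[:,:,::-1].astype(float)
c=camera_info("side")
p=read_state()["tool_pos"]
print(proj([p],c),proj([p],camera_info("wrist")))
f=lambda i:cv2.resize(np.clip(i[160:280,250:340]*4,0,255),None,fx=4.4,fy=4.4,interpolation=2)
cv2.imwrite("pics/e2.png",np.hstack([f(a),f(b)]))
w=get_image("wrist")[:,:,::-1].astype(float)
cv2.imwrite("pics/w2.png",np.clip(w*1.5,0,255))
E
```

```text
[[299.8540135  230.90693729]] [[278.04070317 251.15186877]]
```

View pics/e2.png

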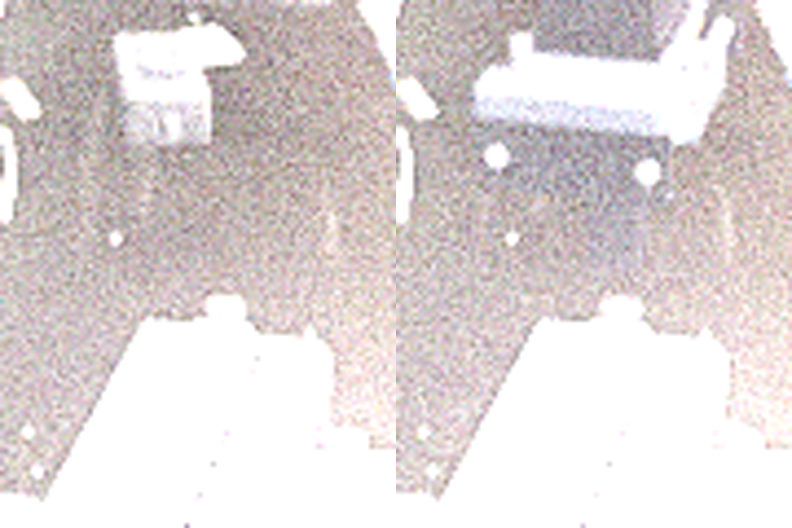

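View pics/w2.png

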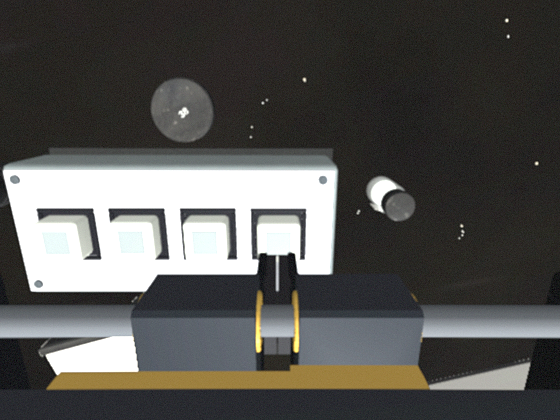

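```bash
python3 - <<'E' 2>/dev/null
from h import *
p=read_state()["tool_pos"];c=camera_info("wrist")
for d in(0,.01,.02,.03):
  for n in("wrist","scene","side"): print(d,n,proj([p+[0,0,d]],camera_info(n)).round(1))
print(proj([[.4977,-.0850,.0781],[0.4887,-0.1293,.077],[.4796,-.1734,.0768],[.4706,-.2174,.0771]],c).round(1).tolist())
E
```

```text
0 wrist [[278.1 251.2]]
0 scene [[282.  202.1]]
0 side [[299.8 231. ]]
0.01 wrist [[278.2 258.6]]
0.01 scene [[282.1 197.9]]
0.01 side [[299.9 226.4]]
0.02 wrist [[278.2 266.8]]
0.02 scene [[282.1 193.7]]
0.02 side [[300.  221.8]]
0.03 wrist [[278.3 275.9]]
0.03 scene [[282.2 189.4]]
0.03 side [[300.1 217.1]]
[[279.7, 243.6], [205.5, 243.0], [131.5, 242.8], [57.0, 243.1]]
```

```bash
python3 -m crank '[1,0,0,-0.4,0,0,0,1,0,0,0,0,0,0]';for i in 1 2 3 ; do :; done; python3 -m crank '[1,0,0,-0.08,0,0,0,1,0,0,0,0,0,0]';python3 -m crank '[1,0,0,-0.08,0,0,0,1,0,0,0,0,0,0]'
```

```text
time_s: 4.48
tool_pos: [0.4962, -0.0857, 0.0779]
tool_rot: [-180.0, -0.1, 168.4]
force: [-0.9, 0.3, 0.0]
opening: 0.0002
time_s: 4.65
tool_pos: [0.4965, -0.086, 0.0768]
tool_rot: [-180.0, -0.1, 168.4]
force: [-0.2, -0.7, -0.1]
opening: 0.0005
time_s: 4.82
tool_pos: [0.4968, -0.086, 0.0751]
tool_rot: [-180.0, -0.0, 168.4]
force: [0.3, 0.1, -0.4]
opening: 0.0004
```

```bash
python3 - <<'E' 2>/dev/null
from h import *
b=get_image("scene")[:,:,::-1]
cv2.imwrite("pics/e3.png",cv2.resize(b[160:260,240:330],None,fx=6,fy=6,interpolation=2))
E
```

```text
(no output)
```

View pics/e3.png

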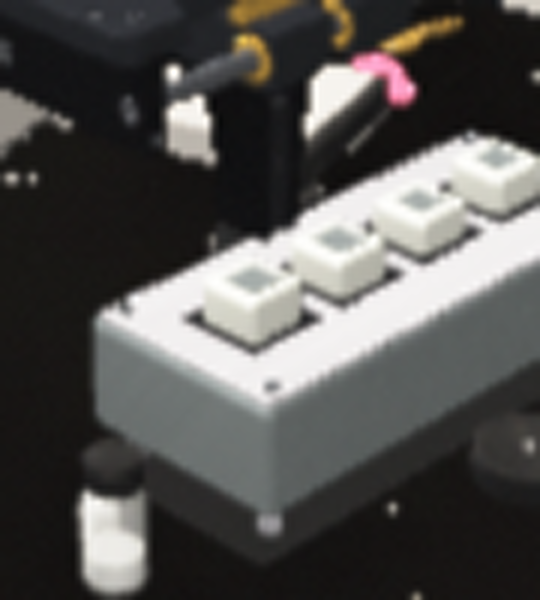

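```bash
python3 -m crank '[1,0,0,-0.08,0,0,0,1,0,0,0,0,0,0]';python3 -m crank '[1,0,0,-0.08,0,0,0,1,0,0,0,0,0,0]';python3 - <<'E' 2>/dev/null
from h import *
b=get_image("scene")[:,:,::-1]
d=get_image("side")[:,:,::-1].astype(float)
x=cv2.resize(b[180:240,250:310],(400,400),interpolation=2)
y=cv2.resize(np.clip(d[190:250,270:330]*2,0,255),(400,400),interpolation=2)
cv2.imwrite("pics/e4.png",np.hstack([np.clip(x*1.,0,255),y]))
w=get_image("wrist")[:,:,::-1].astype(float)
cv2.imwrite("pics/w4.png",np.clip(w[180:300]*1.3,0,255))
E
```

```text
time_s: 5.03
tool_pos: [0.4968, -0.0859, 0.0731]
tool_rot: [-180.0, -0.0, 168.4]
force: [-0.4, 1.0, 0.4]
opening: 0.0004
time_s: 5.2
tool_pos: [0.4968, -0.0859, 0.0711]
tool_rot: [-180.0, -0.0, 168.4]
force: [1.3, 0.3, 0.5]
opening: 0.0004
```

View pics/e4.png

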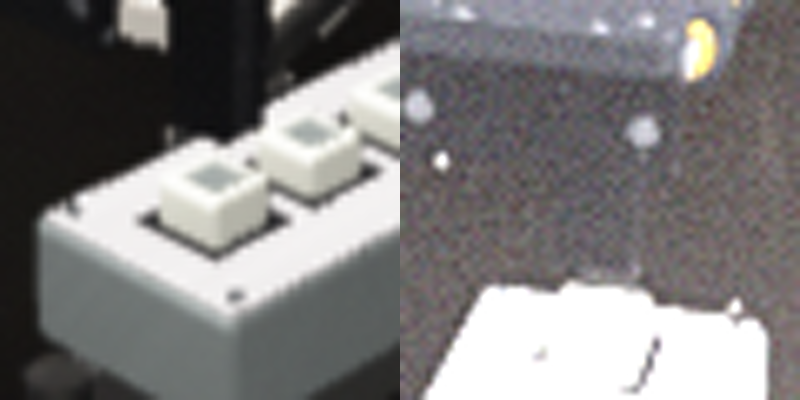

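View pics/w4.png

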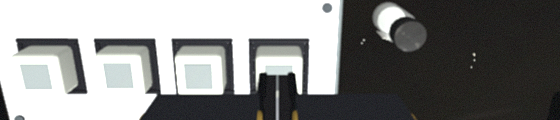

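```bash
python3 -m crank '[1,0,0,-0.08,0,0,0,1,0,0,0,0,0,0]';python3 -m crank '[1,0,0,-0.08,0,0,0,1,0,0,0,0,0,0]'; python3 -m crank '[1,0,0,-0.06,0,0,0,1,0,0,0,0,0,0]'; python3 -m crank '[1,0,0,-0.04,0,0,0,1,0,0,0,0,0,0]'
```

```text
time_s: 5.52
tool_pos: [0.4968, -0.0859, 0.0691]
tool_rot: [-180.0, -0.0, 168.4]
force: [0.2, -0.5, 0.2]
opening: 0.0005
time_s: 5.68
tool_pos: [0.4967, -0.0859, 0.067]
tool_rot: [-180.0, -0.0, 168.4]
force: [-0.3, 0.1, -0.5]
opening: 0.0005
time_s: 5.85
tool_pos: [0.4968, -0.086, 0.0656]
tool_rot: [-180.0, -0.0, 168.4]
force: [0.4, -0.1, -0.2]
opening: 0.0006
time_s: 6.02
tool_pos: [0.4968, -0.086, 0.0647]
tool_rot: [-180.0, -0.0, 168.4]
force: [0.6, -0.8, 0.3]
opening: 0.0005
```

```bash
for i in 1; do python3 -m crank '[1,0,0,-0.06,0,0,0,1,0,0,0,0,0,0]'; python3 -m crank '[1,0,0,-0.06,0,0,0,1,0,0,0,0,0,0]'; done;python3 - <<'E' 2>/dev/null
from h import *
b=get_image("scene")[:,:,::-1]
d=get_image("side")[:,:,::-1].astype(float)
x=cv2.resize(b[180:240,250:310],(400,400),interpolation=2)
y=cv2.resize(np.clip(d[210:270,270:330],0,255),(400,400),interpolation=2)
cv2.imwrite("pics/e5.png",np.hstack([np.clip(x*1.,0,255),y]))
E
```

```text
time_s: 6.18
tool_pos: [0.4968, -0.086, 0.0631]
tool_rot: [-180.0, -0.0, 168.4]
force: [-0.7, 0.5, -0.2]
opening: 0.0004
time_s: 6.35
tool_pos: [0.4968, -0.0859, 0.0616]
tool_rot: [-180.0, -0.0, 168.4]
force: [-0.0, 0.0, 0.4]
opening: 0.0005
```

View pics/e5.png

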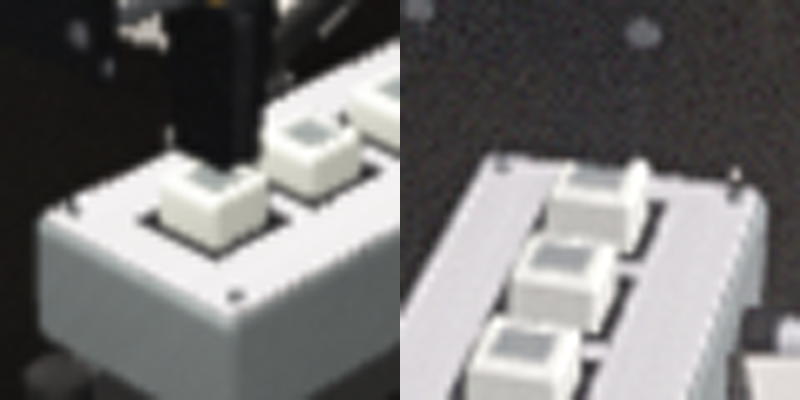

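```bash
python3 -m crank '[1,0,0,-0.06,0,0,0,1,0,0,0,0,0,0]'; python3 -m crank '[1,0,0,-0.06,0,0,0,1,0,0,0,0,0,0]'
```

```text
time_s: 6.62
tool_pos: [0.4969, -0.0859, 0.0601]
tool_rot: [-180.0, -0.0, 168.4]
force: [-0.0, -0.5, 0.7]
opening: 0.0006
time_s: 6.78
tool_pos: [0.4968, -0.0859, 0.0586]
tool_rot: [-180.0, -0.0, 168.4]
force: [0.5, 0.7, -0.7]
opening: 0.0008
```

```bash
python3 -m crank '[1,0,0,-0.06,0,0,0,1,0,0,0,0,0,0]'; python3 -m crank '[1,0,0,-0.06,0,0,0,1,0,0,0,0,0,0]'
```

```text
time_s: 6.95
tool_pos: [0.4968, -0.086, 0.0571]
tool_rot: [-180.0, -0.0, 168.4]
force: [-1.0, -0.1, -0.4]
opening: 0.0006
time_s: 7.12
tool_pos: [0.4968, -0.086, 0.0556]
tool_rot: [-180.0, -0.0, 168.4]
force: [-1.0, -0.5, -0.5]
opening: 0.0007
```

```bash
cat > look.py <<'E'
from h import *
import sys
b=get_image("scene")[:,:,::-1]
d=get_image("side")[:,:,::-1].astype(float)
x=cv2.resize(b[175:235,int(sys.argv[2]):int(sys.argv[2])+60],(400,400),interpolation=2)
y=cv2.resize(np.clip(d[220:280,265:325]*1.5,0,255),(400,400),interpolation=2)
cv2.imwrite(sys.argv[1],np.hstack([np.clip(x*1.,0,255),y]))
E
python3 look.py pics/e6.png 250 2>/dev/null
```

```text
(no output)
```

View pics/e6.png

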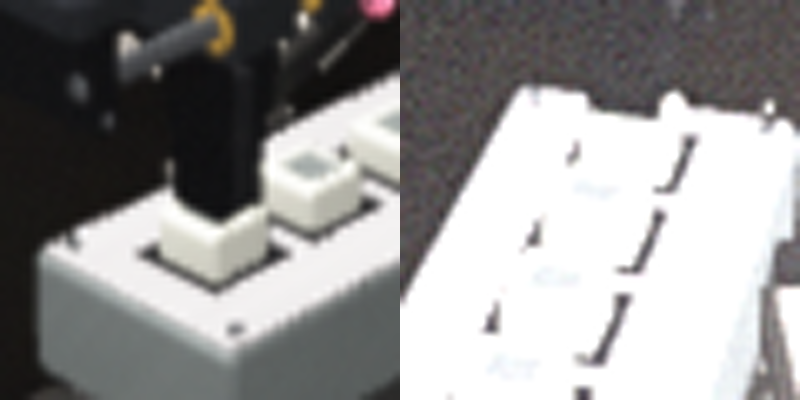

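```bash
python3 -m crank '[1,0,0,-0.04,0,0,0,1,0,0,0,0,0,0]'; python3 -m crank '[1,0,0,-0.04,0,0,0,1,0,0,0,0,0,0]'
```

```text
time_s: 7.38
tool_pos: [0.4969, -0.086, 0.0547]
tool_rot: [-180.0, -0.0, 168.4]
force: [-0.9, -0.3, 0.2]
opening: 0.0007
time_s: 7.55
tool_pos: [0.497, -0.086, 0.0538]
tool_rot: [-180.0, 0.0, 168.4]
force: [-0.0, 0.4, 1.4]
opening: 0.0005
```

```bash
python3 -m crank '[1,0,0,-0.04,0,0,0,1,0,0,0,0,0,0]'; python3 -m crank '[1,0,0,-0.04,0,0,0,1,0,0,0,0,0,0]'
```

```text
time_s: 7.72
tool_pos: [0.497, -0.086, 0.0528]
tool_rot: [-180.0, 0.0, 168.4]
force: [-0.5, 0.3, 2.3]
opening: 0.0004
time_s: 7.88
tool_pos: [0.4971, -0.086, 0.0519]
tool_rot: [180.0, 0.0, 168.4]
force: [-0.8, -0.3, 1.7]
opening: 0.0004
```

```bash
python3 -m crank '[1,0,0,0.56,0,0,0,1,-0.18,-0.88,0,0,0,0,1,-0.18,-0.88,0,0,0,0,1,0,0,-0.24,0,0,0,1,0,0,0,0,0,0,1,0,0,0,0,0,0]'; python3 look.py pics/e7.png 260 2>/dev/null
```

```text
time_s: 8.38
tool_pos: [0.4876, -0.1296, 0.0594]
tool_rot: [-180.0, -0.1, 168.4]
force: [-0.5, -0.3, 0.4]
opening: 0.0008
```

View pics/e7.png

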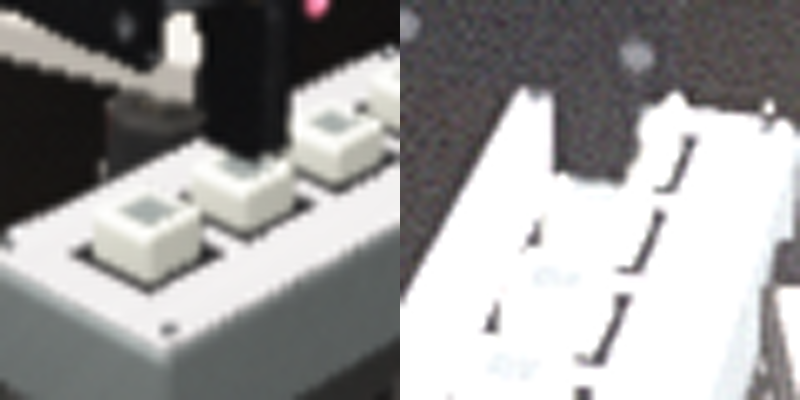

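Fingertip stands well over key B, gap of a few mm. Step down.

```bash
for k in 1; do python3 -m crank '[1,0,0,-0.08,0,0,0,1,0,0,0,0,0,0]'; python3 -m crank '[1,0,0,-0.06,0,0,0,1,0,0,0,0,0,0]'; python3 -m crank '[1,0,0,-0.04,0,0,0,1,0,0,0,0,0,0]'; python3 -m crank '[1,0,0,-0.04,0,0,0,1,0,0,0,0,0,0]'; done | grep -E "pos|force"
```

```text
tool_pos: [0.488, -0.1293, 0.0576]
force: [-0.0, -0.3, -0.2]
tool_pos: [0.4878, -0.1297, 0.0561]
force: [-0.3, -0.4, -0.1]
tool_pos: [0.4879, -0.1299, 0.0552]
force: [-0.2, 0.3, 0.0]
tool_pos: [0.4878, -0.13, 0.0542]
force: [0.7, -0.3, -1.2]
```

```bash
for k in 1; do python3 -m crank '[1,0,0,-0.04,0,0,0,1,0,0,0,0,0,0]'; python3 -m crank '[1,0,0,-0.04,0,0,0,1,0,0,0,0,0,0]'; done | grep -E "pos|force"
```

```text
tool_pos: [0.4878, -0.13, 0.0532]
force: [-0.8, 0.2, -0.7]
tool_pos: [0.4881, -0.1301, 0.0525]
force: [-0.8, 0.3, 2.7]
```

```bash
python3 -m crank '[1,0,0,-0.04,0,0,0,1,0,0,0,0,0,0]'| grep -E "pos|force"
```

```text
tool_pos: [0.4882, -0.1301, 0.0517]
force: [-2.0, 0.5, 6.4]
```

```bash
for k in 1; do python3 -m crank '[1,0,0,-0.08,0,0,0,1,0,0,0,0,0,0]'; python3 -m crank '[1,0,0,-0.08,0,0,0,1,0,0,0,0,0,0]'; python3 -m crank '[1,0,0,-0.08,0,0,0,1,0,0,0,0,0,0]'; done | grep -E "pos|force"
```

```text
tool_pos: [0.4882, -0.1301, 0.0497]
force: [-2.0, 0.0, 6.6]
tool_pos: [0.4882, -0.1301, 0.0478]
force: [-1.7, 1.0, 7.9]
tool_pos: [0.4882, -0.1301, 0.0458]
force: [-2.6, 0.7, 8.4]
```

```bash
for k in 1; do python3 -m crank '[1,0,0,-0.06,0,0,0,1,0,0,0,0,0,0]'; python3 -m crank '[1,0,0,-0.04,0,0,0,1,0,0,0,0,0,0]'; python3 -m crank '[1,0,0,-0.04,0,0,0,1,0,0,0,0,0,0]'; done | grep -E "pos|force"; python3 look.py pics/e8.png 260 2>/dev/null
```

```text
tool_pos: [0.4882, -0.1301, 0.0444]
force: [-1.9, 0.5, 10.2]
tool_pos: [0.4883, -0.1301, 0.0437]
force: [-4.6, 1.6, 12.9]
tool_pos: [0.4886, -0.1301, 0.0436]
force: [-7.6, 1.7, 24.4]
```

View pics/e8.png

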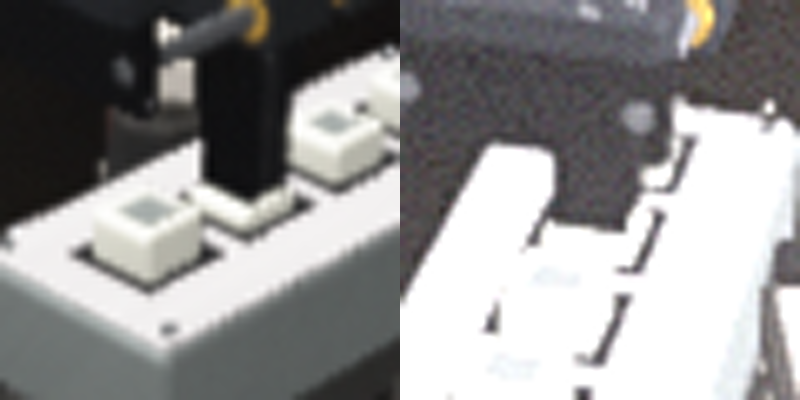

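```bash
python3 -m crank '[1,0,0,0.3,0,0,0,1,0,0,0.5,0,0,0,1,0,0,0.8,0,0,0,1,0,0,0.8,0,0,0,1,0,0,0.8,0,0,0,1,0,0,0,0,0,0,1,0,0,0,0,0,0]'; python3 look.py pics/e9.png 260 2>/dev/null; python3 - <<'E'
from h import *
cv2.imwrite("pics/w9.png",get_image("wrist")[:,:,::-1])
E
```

```text
time_s: 11.33
tool_pos: [0.4886, -0.1299, 0.1225]
tool_rot: [180.0, 0.1, 168.4]
force: [0.1, 0.3, -0.3]
opening: 0.0007
```

View pics/e9.png

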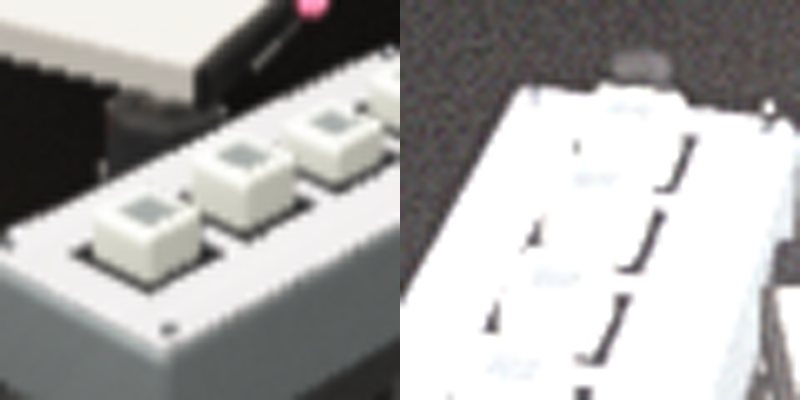

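View pics/w9.png

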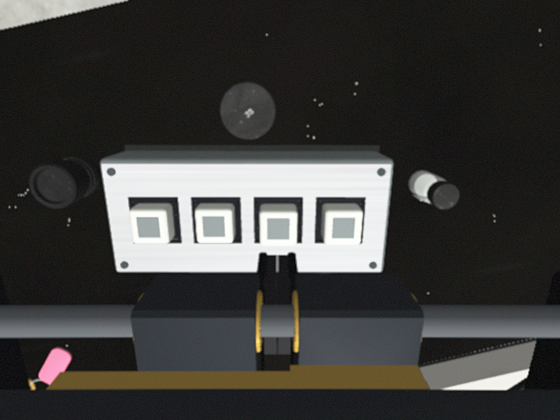

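```bash
python3 - <<'E'
from h import *
s0=cv2.imread("pics/scene0.png")[:,:,::-1].astype(float);s=get_image("scene").astype(float)
for nm,(x,y) in {"vial":(259,245),"cap":(329,239),"lens":(350,196),"A":(282,208),"B":(296,201),"C":(310,195),"D":(323,188)}.items():
    print(nm,np.abs(s-s0)[y-8:y+8,x-7:x+8].mean().round(1))
print(read_state()["time_s"],read_state()["force"])
sign_off()
E
```

```text
vial 0.5
cap 0.6
lens 0.6
A 0.7
B 14.9
C 0.8
D 0.4
11.5333 [0.00356753 0.78014829 0.2029591 ]
the job is handed in; nothing more can be done
```

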